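# Rewind the tape and release the cassette

## Task

Beside the scale stands a small tape rewinder: wind its crank clockwise (as the arrow on it shows) against the drag until the resistance suddenly drops away, which tells you that the tape's tail has come in, and stop there, no more than about a third of a turn later, because overwinding makes the pin in the crank's hub pop up. Then push the release catch fully home towards the drum, without forcing it, and leave the other things on the counter where they are.

Things in the scene. Friction and masses are not known exactly. Their poses are not given: they have to be found in the camera images.
- rewinder: Grey tape rewinder fixed to the counter: round drum 176 mm across and 60 mm high, origin under the drum's centre on the counter; a nose 92 mm wide and 52 mm high juts out in its +y direction to y = 210 mm. Its z axis is up. The casing does not move.
- crank_axis (a point): Point on the crank's upright axis, 100 mm above the counter, at the height of the middle of the knob. Axes as the rewinder's.
- knob_grip (a point): Middle of the crank's black upright knob (22 mm across, 36 mm tall, its foot is 80 mm and its top 116 mm above the counter), 50 mm from the crank axis; below it the flat steel crank arm ends at 78 mm. The knob spins freely on its pin, so it can be held while the crank is carried round in a circle.
- crank (a joint): Crank angle in rad, growing clockwise seen from above; the start angle varies. Winding takes 7 to 11 N at the knob while the tape drags; within about a tenth of a turn this falls to under 1.5 N once the tail has come in. How far that is is not visible and differs each time: between 0.8 and 2.8 turns from the start. It does not turn back far: there is a stop.
- catch_top (a point): Top middle of the release catch on the nose, an upright black tab 19 mm wide (along the rewinder's x), 12 mm thick (along y) and 26 mm tall, its top 82 mm above the counter, the rails beside it at 56 mm. It slides along the rewinder's -y direction, towards the drum. Axes as the rewinder's.
- catch (a joint): Travel of the release catch in m: 0 as it stands, 0.018 fully home. It slides with about 2.5 N and stays where left; while the tape still drags it is blocked after about 3 mm (it frees when the resistance has fallen right off), and forcing it with more than 50 N damages it.
- telltale (a joint): Steel pin of 8 mm in the middle of the crank's hub: 0 = flush, up to 0.007 m once the tape has been overwound. It begins to rise about a third of a turn after the resistance has dropped and then stays up.
- mug: White dotted mug, 82 x 114 x 91 mm, bystander; origin at its underside.
- tape_roll: Grey roll of tape, 103 mm across, 48 mm high, bystander; origin at its underside.
- check_weight: Brass check weight with a knob, 30 mm across and 40 mm tall, bystander; origin at its underside.

How it is judged:
At the end, for the whole second after the job is handed in: The catch is at least 14 mm of its 18 mm home, the overwind pin has not risen (under 2 mm) and the crank stands still (value of joint catch above 0.014 m and value of joint telltale below 0.002 m and velocity of joint crank below 0.1 rad/s); the robot touches nothing.
It fails at once if the tape is overwound: the pin in the hub rises (value of joint telltale above 0.002 m).
It fails at once if the catch is forced (more than 50 N) (contact force between anything else and catch above 50 N).
It fails at once if a bystander is shifted by more than 30 mm (distance of any of mug, tape_roll, check_weight from where it was at the start of the episode above 0.03 m).
It also fails if it takes over 72 s, if anything falls off the work surface, if the arm or the gripper's body presses on something with over 40 N, if the wrist force passes 120 N, or if a joint passes its speed limit or range.

## Robot

A 6-joint arm with a two-finger parallel gripper is mounted at the origin on a cart in front of the work surface, level with it; the furniture and walls round the work are solid. World frame = base frame: x ahead of the robot, y to its left, z up, the work surface at z = 0. Lengths are in m, angles in rad, forces in N, time in s.
With the tool pointing down it reaches from about 0.35 to 0.8 m from the base axis. Payload 7.3 kg.
Tool frame: the origin (TCP) lies midway between the tips of the shut fingers; the grasp point (between the pads) lies 19 mm behind it; z points along the fingers, y is the direction in which the jaws open and shut (so a half turn about z gives the same grasp; the last joint's range is limited). The gripper opens to 85 mm and grips with 20 to 120 N. Pads are 22 mm wide; open, the fingers measure 114 mm over their backs; the gripper's body (76 mm by 85 mm) begins 54 mm behind the grasp point. The pads swing forward as they close: fully open they stand 13 mm farther back than shut.
Start: joints at [1.174, 0.342, 1.524, -0, 1.275, -0.146], TCP at [0.13, 0.509, 0.231] pointing down, gripper open.
Joint ranges: [-2.53, 2.53], [-0.77, 2.02], [0.04, 2.7], [-1, 4.14], [0.28, 2.66], [-3.11, 3.11]. Speed limits (rad/s): [2.57, 2.57, 3.14, 3.14, 3.14, 3.14].

## Interface

Orientations are given as a unit quaternion [x, y, z, w].
In Python, from station import env gives the robot as it stands. The module is installed in compiled form; this text tells all that it offers.
- The arm moves only by the tool play_rows, never from a script. Its argument "motion" is a list of rows, each a list of 3 entries, a list of its own where there are three numbers: the closure, from 0 (fully open) to 1 (shut), then the shift along the tool's x, y, z in cm, then the turn about the tool's z in degrees. In form: [[fingers, [dx, dy, dz], twist], ...]. A call has 1 to 10 rows; each row shifts and turns the commanded pose from where the row before left it, along the tool's axes as they then stand; what a row does not reach is not made up. A row lasts 1/10 s, in which the tool goes at most 50 mm and 8.59 degrees, less where a joint would pass 70% of its speed; a pose out of reach is approached as far as the arm can. A call is refused whole if a number of a shift passes 5 or a number of a turn 8.59, either way. A call with a gripper value outside its range is refused whole. The fingers move at their own pace and stop on an object; "newtons" is the grip in N (left out, the last holds). Time passes only in rows, so rows that do not move let the fingers close. It gives the time, the measured TCP pose, the force and the opening at its end, in the units of the state.
- env.get_obs(): the state, without advancing time (a new reading comes with each control period).
- env.get_image(name): name is "side" or "top"; returns the picture (400x640x3 uint8, blue, green, red); there is no depth.
- env.calibration(name): a dict with "vfov" (degrees; the focal length in pixels is half the picture's height over the tangent of half this angle, whatever the lens; pixels are square), "cx", "cy" (the principal point, pixels), "position" and "rotation" of the camera in the world. Camera axes: x right, y down, z forward; pixel columns grow to the right and rows downward; lengths in m; the calibration is good to about 2 mm. A picture is of the moment at which its call begins. calibration takes no time and is no camera call.
- env.job_done(): hands the job in, once; it reports no verdict.
Trained networks look in the newest picture that a camera, given by its name, has taken for a name from the list of things; names that differ only in an ending like _2 or _b are one class to them, and where a whole thing is asked for, a point or a joint stands for the part that bears it (a point fixed in the world has none). Each returns a list of dicts, best first, with "p" (0 to 1); they miss things now and then, are a little off and sometimes report something else, mostly with a low value. They report only what shows in the picture. A call takes as long as a camera call.
- env.search_frame(camera, name): "uv" ([column, row] in pixels, amid what is visible of it).
The state is a dict: "clock": time; "joint_positions": joint angles; "joint_vel": joint speeds; "effort": joint torques, N m; "tool_pos": TCP position; "orientation": TCP orientation; "ft_force": force on the tool from outside, world axes, zero at the start; "moment": the same for the moment, N m; "width": opening from 0.0 (shut) to 1.0 (fully open).
Only numpy, scipy, OpenCV 4.12 (cv2) and the standard library are available. Lean on these libraries where they do the work, as an engineer would, in place of code of your own. Each camera call takes 0.05 s, during which the arm holds its last target. There are 200 camera calls.

## Working session

There is one attempt and no reset: what is moved stays moved. The work goes in short steps, Python scripts to look and compute and a tool call to move; the robot and the scene stay as the last step left them, time stands still between calls to the robot, and variables do not carry over. Pictures are saved under pics/ and viewed, about 8 in all and at most 12, crops included, and the job is handed in when it is done.

Besides the shell and the picture viewer there is one more tool, called after "Request:" by a JSON object that holds its "api" and its "payload". play_rows: Moves the arm, as the interface text tells. Its arguments: {"type":"object","properties":{"motion":{"type":"array"},"newtons":{"type":"number"}},"required":["motion"]}

```bash
mkdir -p pics
cat > h.py <<'E'
import numpy as np, cv2
from station import env
from scipy.spatial.transform import Rotation as R
def cal(n):
    c=env.calibration(n); f=200/np.tan(np.radians(c['vfov'])/2); return c,f
def rot(c):
    r=np.array(c['rotation']); return R.from_quat(r).as_matrix() if r.size==4 else r.reshape(3,3)
def ray(n,uv):
    c,f=cal(n); d=rot(c)@np.array([(uv[0]-c['cx'])/f,(uv[1]-c['cy'])/f,1]); return np.array(c['position']),d/np.linalg.norm(d)
def proj(n,P):
    c,f=cal(n); q=rot(c).T@(np.array(P)-c['position']); return [c['cx']+f*q[0]/q[2],c['cy']+f*q[1]/q[2]]
def tri(uvs):
    A=0;b=0;L=[]
    for n,uv in uvs.items():
        p,d=ray(n,uv);M=np.eye(3)-np.outer(d,d);A=A+M;b=b+M@p;L.append((p,M))
    x=np.linalg.solve(A,b);return x,[np.linalg.norm(M@(x-p)) for p,M in L]
def atz(n,uv,z):
    p,d=ray(n,uv);return p+d*(z-p[2])/d[2]
E
python3 - <<'E'
from h import *
np.set_printoptions(precision=3,suppress=True)
for n in('side','top'):
    print(n,env.calibration(n)); cv2.imwrite(f'pics/{n}0.png',env.get_image(n))
for k in ['rewinder','crank_axis','knob_grip','catch_top','mug','tape_roll','check_weight']:
    r={n:env.search_frame(n,k) for n in('side','top')}
    for n in r: print(k,n,[(np.round(x['uv'],1).tolist(),round(x['p'],2)) for x in r[n][:2]])
    if r['side'] and r['top']: print(tri({n:r[n][0]['uv'] for n in r}))
print(env.get_obs())
E
```

```text
side {'vfov': 44.4006674727154, 'cx': 319.51689118214125, 'cy': 203.4096959733224, 'position': array([ 0.208, -1.356,  1.002]), 'rotation': array([ 0.868, -0.096,  0.063, -0.482])}
top {'vfov': 47.54986175560032, 'cx': 318.3011931013937, 'cy': 207.9039236143822, 'position': array([0.313, 0.031, 1.327]), 'rotation': array([ 0.72 , -0.687,  0.072, -0.072])}
rewinder side [([305.1, 206.3], 0.74)]
rewinder top [([284.4, 221.1], 0.77), ([289.8, 208.3], 0.57)]
(array([0.525, 0.134, 0.047]), [np.float64(0.008413045678115467), np.float64(0.008413045678115736)])
crank_axis side [([304.7, 205.7], 0.71), ([356.4, 246.2], 0.26)]
crank_axis top [([279.6, 220.0], 0.59), ([287.9, 209.9], 0.35)]
(array([0.528, 0.148, 0.041]), [np.float64(0.009479421371877118), np.float64(0.009479421371877213)])
knob_grip side [([324.0, 194.9], 0.54)]
knob_grip top [([286.1, 198.2], 0.56)]
(array([0.588, 0.129, 0.089]), [np.float64(0.0026938967613308186), np.float64(0.0026938967613307206)])
catch_top side [([296.8, 183.4], 0.52)]
catch_top top [([230.4, 222.2], 0.37)]
(array([0.518, 0.285, 0.059]), [np.float64(0.0030
[... 238 characters left out ...]
1591849)])
tape_roll side [([282.0, 172.1], 0.62)]
tape_roll top [([161.1, 230.1], 0.88)]
(array([ 0.494,  0.499, -0.   ]), [np.float64(0.003534179367113803), np.float64(0.003534179367113785)])
check_weight side []
check_weight top [([447.8, 246.5], 0.5)]
{'clock': 0.8, 'joint_positions': array([ 1.174,  0.342,  1.524,  0.   ,  1.275, -0.146]), 'joint_vel': array([ 0.002,  0.001, -0.001,  0.   , -0.   ,  0.   ]), 'effort': array([  0.001, -43.351, -24.626,   0.   ,   0.   ,   0.   ]), 'tool_pos': array([0.13 , 0.509, 0.231]), 'orientation': array([0.125, 0.992, 0.   , 0.   ]), 'ft_force': array([-0.322, -0.626,  0.563]), 'moment': array([ 0.036,  0.041, -0.019]), 'width': 1.0052302045001233}
```

Run:
```python
import cv2
a=cv2.imread('pics/top0.png')[120:320,180:380];b=cv2.imread('pics/side0.png')[140:260,240:380]
cv2.imwrite('pics/top0c.png',cv2.resize(a,None,fx=3,fy=3,interpolation=2)); cv2.imwrite('pics/side0c.png',cv2.resize(b,None,fx=5,fy=5,interpolation=2))
```

```text
(no output)
```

View pics/top0c.png

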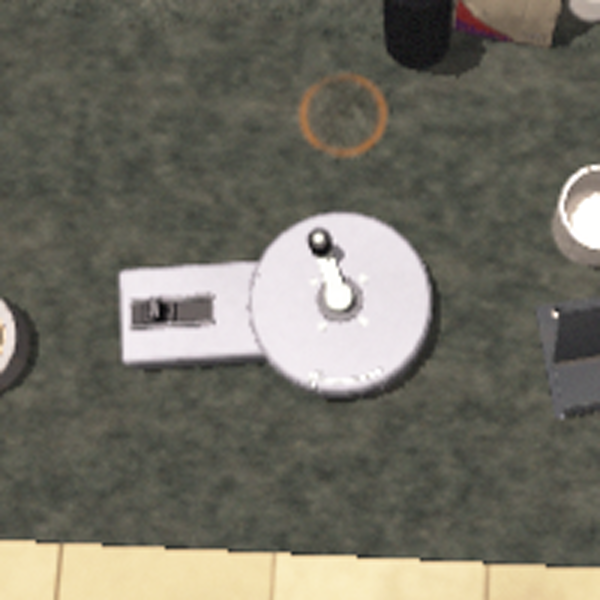

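View pics/side0c.png

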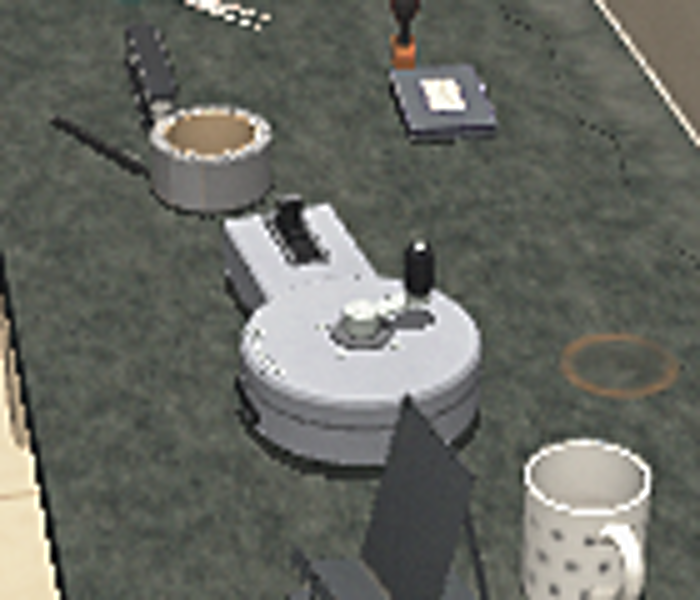

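View pics/top0.png

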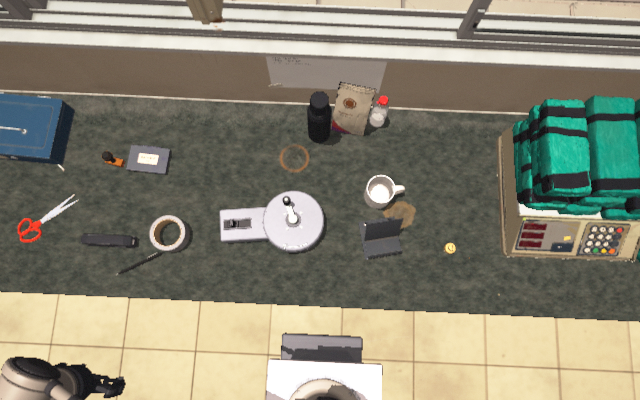

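Run:
```python
from h import *
np.set_printoptions(precision=4,suppress=True)
print('hub',tri({'top':(293.3,217.5),'side':(312,202.5)}))
print('knobtop',tri({'top':(286.3,198.5),'side':(324,188.6)}))
print('catchtop',tri({'top':(232,221.8),'side':(297.8,180.6)}))
T=lambda u,v,z:atz('top',(180+(u-.0)/3,120+v/3),z)
print('hub',T(340,293,.085),'drum',T(341,303,.06),'knob',T(319,236,.116),'catch',T(157,305,.082))
for p in [(120,270),(124,366),(255,262),(265,360)]: print('nose',T(*p,.052))
```

```text
hub (array([0.538 , 0.1065, 0.0766]), [np.float64(0.0017524879578120177), np.float64(0.0017524879578119297)])
knobtop (array([0.5842, 0.126 , 0.1174]), [np.float64(0.00016247467753792758), np.float64(0.00016247467753785247)])
catchtop (array([0.5185, 0.2768, 0.0756]), [np.float64(0.0011195756610114724), np.float64(0.001119575661011524)])
hub [0.5377 0.1057 0.085 ] drum [0.5327 0.1057 0.06  ] knob [0.5839 0.126  0.116 ] catch [0.519  0.2746 0.082 ]
nose [0.556  0.3185 0.052 ]
nose [0.4644 0.3065 0.052 ]
nose [0.5699 0.1905 0.052 ]
nose [0.4763 0.1745 0.052 ]
```

Request:
{"api": "play_rows", "payload": {"motion": [[0, [0, 0, 0], -7.2], [0, [0, 0, 0], -7.2], [0, [-3.2, -2.7, 0], 0], [0, [-3.2, -2.7, 0], 0], [0, [-3.2, -2.7, 0], 0], [0, [-3.2, -2.7, 0], 0], [0, [-3.2, -2.7, 0], 0], [0, [-3.2, -2.7, 0], 0], [0, [-3.2, -2.7, 0], 0], [0, [-3.2, -2.7, 0], 0]], "newtons": 30}}

```text
clock: 1.8
tool_pos: [0.3876, 0.2915, 0.2315]
orientation: [-0.0, 1.0, 0.0, 0.0]
ft_force: [-0.1, 0.7, -0.5]
width: 1.004
```

Request:
{"api": "play_rows", "payload": {"motion": [[0, [-3.2, -2.7, 0], 0], [0, [-3.2, -2.7, 0], 0], [0, [-3.2, -2.7, 0], 0], [0, [-3.2, -2.7, 0], 0], [0, [-3.2, -2.7, 1], 0], [0, [-3.2, -2.7, 3], 0], [0, [0, 0, 3], 0], [0, [0, 0, 0], 0], [0, [0, 0, 0], 0], [0, [0, 0, 0], 0]]}}

```text
clock: 2.8
tool_pos: [0.578, 0.1324, 0.1642]
orientation: [-0.001, 1.0, 0.0, 0.001]
ft_force: [0.2, 0.0, 1.2]
width: 1.001
```

Request:
{"api": "play_rows", "payload": {"motion": [[0, [-0.6, -0.6, 2.5], 0], [0, [0, 0, 0], 0], [0, [0, 0, 0], 0]]}}

```text
clock: 3.1
tool_pos: [0.5836, 0.1262, 0.1385]
orientation: [-0.001, 1.0, 0.0, 0.0]
ft_force: [-1.2, 0.5, 1.1]
width: 1.004
```

Run:
```python
from h import *
I={n:env.get_image(n) for n in('side','top')}
print(env.search_frame('side','knob_grip')[:1],env.get_obs()['tool_pos'])
a=cv2.resize(I['side'][130:250,250:390],(560,480));b=cv2.resize(I['top'][150:270,220:280+0+60][:, :60],(240,480))
cv2.imwrite('pics/s1.png',np.hstack([a,b]))
```

```text
[] [0.58397865 0.12612679 0.13878861]
```

View pics/s1.png

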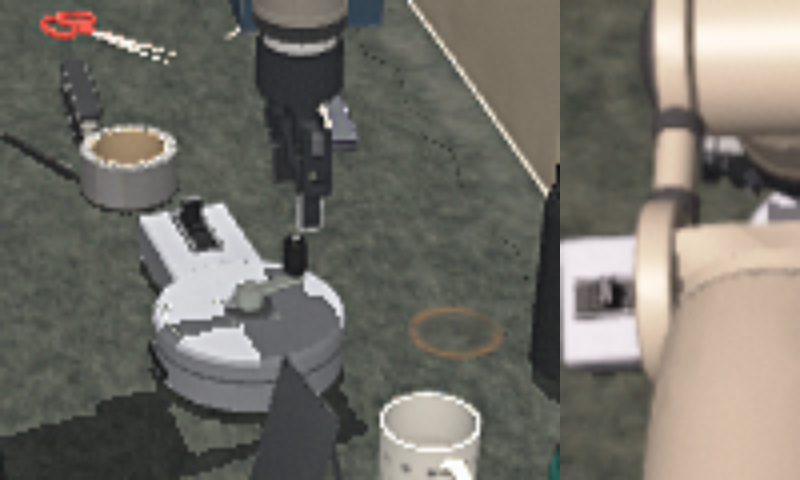

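Side view: the knob at crop (294, 250) lies just under the open fingers at (308, 213). The arm hides it from the top camera. I'll descend and grip.

Request:
{"api": "play_rows", "payload": {"motion": [[0, [0, 0, 2.5], 0], [0, [0, 0, 2.4], 0], [0, [0, 0, 0], 0], [1, [0, 0, 0], 0], [1, [0, 0, 0], 0], [1, [0, 0, 0], 0], [1, [0, 0, 0], 0], [1, [0, 0, 0], 0], [1, [0, 0, 0], 0], [1, [0, 0, 0], 0]], "newtons": 25}}

```text
clock: 4.25
tool_pos: [0.5844, 0.1253, 0.0892]
orientation: [-0.0, 1.0, -0.0, 0.001]
ft_force: [-0.1, -1.7, 5.7]
width: 0.248
```

Request:
{"api": "play_rows", "payload": {"motion": [[1, [-0.25, -0.83, 0], 0], [1, [-0.11, -0.87, 0], 0], [1, [0.05, -0.87, 0], 0], [1, [0.2, -0.85, 0], 0], [1, [0.34, -0.8, 0], 0]], "newtons": 40}}

```text
clock: 4.75
tool_pos: [0.5813, 0.085, 0.0892]
orientation: [-0.0, 1.0, 0.001, 0.0]
ft_force: [-3.8, 8.8, 8.8]
width: 0.242
```

Request:
{"api": "play_rows", "payload": {"motion": [[1, [0.47, -0.73, -0.1], 0], [1, [0.59, -0.64, -0.1], 0], [1, [0.7, -0.52, 0], 0], [1, [0.78, -0.4, 0], 0], [1, [0.83, -0.25, 0], 0], [1, [0.87, -0.11, 0], 0]]}}

```text
clock: 5.35
tool_pos: [0.5392, 0.0587, 0.0895]
orientation: [0.0, 1.0, 0.002, 0.001]
ft_force: [5.7, 12.4, -7.7]
width: 0.234
```

Request:
{"api": "play_rows", "payload": {"motion": [[1, [0.87, 0.05, 0], 0], [1, [0.85, 0.2, 0], 0], [1, [0.8, 0.34, 0], 0], [1, [0.73, 0.47, 0], 0], [1, [0.64, 0.59, 0], 0], [1, [0.52, 0.7, 0], 0]]}}

```text
clock: 5.95
tool_pos: [0.4961, 0.0801, 0.0896]
orientation: [-0.0, 1.0, -0.0, 0.002]
ft_force: [8.9, -2.0, -10.6]
width: 0.238
```

Fitting the four points with r = 50 mm puts the axis at (0.5372, 0.1086). I'll shift the path 2.5 mm in y and undo half of the lift.

Request:
{"api": "play_rows", "payload": {"motion": [[1, [0.4, 0.86, 0.1], 0], [1, [0.25, 0.91, 0], 0], [1, [0.11, 0.95, 0], 0], [1, [-0.05, 0.88, 0], 0], [1, [-0.2, 0.85, 0], 0], [1, [-0.34, 0.8, 0], 0]]}}

```text
clock: 6.55
tool_pos: [0.4926, 0.132, 0.0893]
orientation: [-0.0, 1.0, -0.001, -0.001]
ft_force: [-0.0, -7.1, 3.7]
width: 0.238
```

Request:
{"api": "play_rows", "payload": {"motion": [[1, [-0.47, 0.73, 0], 0], [1, [-0.59, 0.64, 0], 0], [1, [-0.7, 0.52, 0], 0], [1, [-0.78, 0.4, 0], 0], [1, [-0.83, 0.25, 0], 0]]}}

```text
clock: 7.05
tool_pos: [0.5254, 0.1577, 0.0893]
orientation: [-0.0, 1.0, -0.001, -0.002]
ft_force: [-5.6, -5.5, 5.9]
width: 0.239
```

Request:
{"api": "play_rows", "payload": {"motion": [[1, [-0.87, 0.11, 0], 0], [1, [-0.87, -0.05, 0], 0], [1, [-0.85, -0.2, 0], 0], [1, [-0.8, -0.34, 0], 0], [1, [-0.73, -0.47, 0], 0]]}}

```text
clock: 7.55
tool_pos: [0.5666, 0.1494, 0.0893]
orientation: [-0.0, 1.0, 0.0, -0.002]
ft_force: [-6.2, 2.2, 6.7]
width: 0.239
```

Request:
{"api": "play_rows", "payload": {"motion": [[1, [-0.64, -0.59, 0], 0], [1, [-0.52, -0.7, 0], 0], [1, [-0.4, -0.78, 0], 0], [1, [-0.25, -0.83, 0], 0], [1, [-0.11, -0.87, 0], 0]]}}

```text
clock: 8.05
tool_pos: [0.5871, 0.1124, 0.0894]
orientation: [-0.0, 1.0, 0.001, -0.0]
ft_force: [-1.6, 6.3, 3.0]
width: 0.234
```

Angle is about 3° and the tangential force about 6.3 N, so the tape still drags.

Request:
{"api": "play_rows", "payload": {"motion": [[1, [0.05, -0.87, 0], 0], [1, [0.2, -0.85, 0], 0], [1, [0.34, -0.8, 0], 0], [1, [0.47, -0.73, 0], 0], [1, [0.59, -0.64, 0], 0]]}}

```text
clock: 8.55
tool_pos: [0.5719, 0.0729, 0.0894]
orientation: [-0.0, 1.0, 0.001, 0.002]
ft_force: [4.2, 5.9, -0.6]
width: 0.239
```

Request:
{"api": "play_rows", "payload": {"motion": [[1, [0.7, -0.52, 0], 0], [1, [0.78, -0.4, 0], 0], [1, [0.83, -0.25, 0], 0], [1, [0.87, -0.11, 0], 0], [1, [0.87, 0.05, 0], 0]]}}

```text
clock: 9.05
tool_pos: [0.5319, 0.0593, 0.0895]
orientation: [-0.0, 1.0, -0.0, 0.002]
ft_force: [5.9, -1.2, -3.3]
width: 0.237
```

Still about 6 N.

Request:
{"api": "play_rows", "payload": {"motion": [[1, [0.85, 0.2, 0], 0], [1, [0.8, 0.34, 0], 0], [1, [0.73, 0.47, 0], 0], [1, [0.64, 0.59, 0], 0], [1, [0.52, 0.7, 0], 0]]}}

```text
clock: 9.55
tool_pos: [0.4952, 0.0818, 0.0894]
orientation: [-0.0, 1.0, -0.001, 0.001]
ft_force: [1.3, -3.6, 0.7]
width: 0.24
```

Tangential force is down to about 3.7 N, which may be the drop. I'll take a smaller step.

Request:
{"api": "play_rows", "payload": {"motion": [[1, [0.4, 0.78, 0], 0], [1, [0.25, 0.83, 0], 0]]}}

```text
clock: 9.75
tool_pos: [0.488, 0.0993, 0.0894]
orientation: [-0.0, 1.0, 0.0, 0.0]
ft_force: [0.8, -0.6, 1.1]
width: 0.238
```

Request:
{"api": "play_rows", "payload": {"motion": [[1, [0.11, 0.87, 0], 0], [1, [-0.03, 0.44, 0], 0], [1, [0, 0, 0], 0]]}}

```text
clock: 10.05
tool_pos: [0.4873, 0.1131, 0.0893]
orientation: [-0.001, 1.0, 0.0, -0.0]
ft_force: [-2.0, 0.6, 6.0]
width: 0.239
```

Request:
{"api": "play_rows", "payload": {"motion": [[0, [0, 0, 0], 0], [0, [0, 0, 0], 0], [0, [0, 0, 0], 0], [0, [0, 0, 0], 0], [0, [0, 0, -2], 0], [0, [0, 0, -3], 0], [0, [0, 0, -3], 0], [1, [-0.9, 4, 0], 0], [1, [-1, 4, 0], 0], [1, [-1, 4, 0], 0]]}}

```text
clock: 11.05
tool_pos: [0.5168, 0.2331, 0.1696]
orientation: [0.0, 1.0, 0.0, 0.0]
ft_force: [0.2, 0.5, -0.6]
width: 0.518
```

Request:
{"api": "play_rows", "payload": {"motion": [[1, [0, 4, 0], 0], [1, [0, 3.4, 0], 0], [1, [0, 0, 0], -6], [1, [0, 0, 2.5], 0], [1, [0, 0, 2.5], 0], [1, [0, 0, 0], 0], [1, [0, 0, 0], 0]]}}

```text
clock: 11.75
tool_pos: [0.5165, 0.306, 0.1193]
orientation: [-0.052, 0.999, -0.0, -0.0]
ft_force: [0.3, 0.1, 0.5]
width: -0.003
```

Run:
```python
from h import *
I={n:env.get_image(n) for n in('side','top')}
o=env.get_obs();print(o['tool_pos'],o['orientation'],o['width'],o['clock'])
print(proj('side',o['tool_pos']),proj('side',[.5187,.2755,.082]))
a=cv2.resize(I['side'][130:230,250:350],(500,500));b=cv2.resize(I['top'][180:260,210:250],(250,500))
cv2.imwrite('pics/s2.png',np.hstack([a,b]))
```

```text
[0.51721917 0.30629031 0.12061511] [-5.24644363e-02  9.98622108e-01  4.35934614e-04  1.08528245e-03] 0.0023919927017419986 11.85
[np.float64(296.22777542634816), np.float64(166.78123749741223)] [np.float64(298.19620314091395), np.float64(179.2508604947234)]
```

View pics/s2.png

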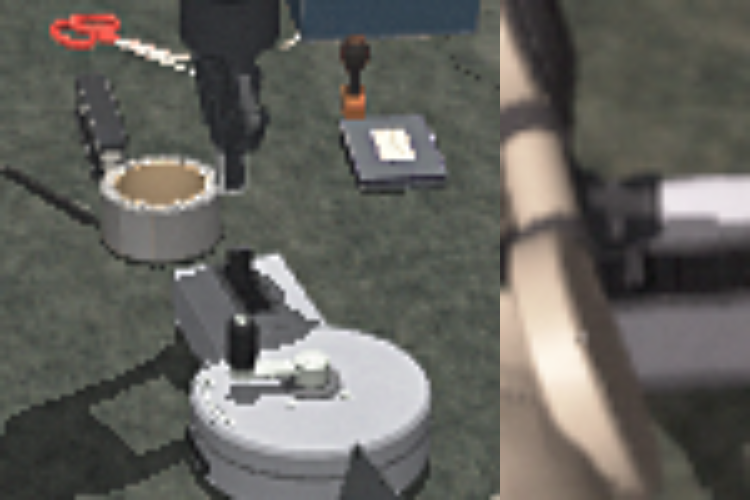

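The tip is at crop (235, 188), right behind the catch (top at (240, 252)) and lined up with it. The hub pin looks flush. I'll descend behind the tab.

Request:
{"api": "play_rows", "payload": {"motion": [[1, [0, 0, 2], 0], [1, [0, 0, 2], 0], [1, [0, 0, 1.3], 0], [1, [0, 0, 0], 0], [1, [0, -0.2, 0], 0], [1, [0, -0.2, 0], 0], [1, [0, 0, 0], 0]]}}

```text
clock: 12.55
tool_pos: [0.5174, 0.302, 0.0672]
orientation: [-0.052, 0.999, 0.0, 0.001]
ft_force: [0.8, 0.0, 0.3]
width: -0.002
```

Request:
{"api": "play_rows", "payload": {"motion": [[1, [0, -0.2, 0], 0], [1, [0, -0.2, 0], 0], [1, [0, -0.2, 0], 0], [1, [0, -0.2, 0], 0], [1, [0, 0, 0], 0]]}}

```text
clock: 13.05
tool_pos: [0.5178, 0.294, 0.0664]
orientation: [-0.053, 0.999, 0.0, 0.0]
ft_force: [-0.4, 1.6, 1.1]
width: 0.004
```

Request:
{"api": "play_rows", "payload": {"motion": [[1, [0, -0.2, 0], 0], [1, [0, -0.2, 0], 0], [1, [0, -0.2, 0], 0], [1, [0, -0.2, 0], 0]]}}

```text
clock: 13.45
tool_pos: [0.5186, 0.2861, 0.0662]
orientation: [-0.053, 0.999, 0.0, 0.0]
ft_force: [1.1, 3.8, 1.4]
width: 0.006
```

Request:
{"api": "play_rows", "payload": {"motion": [[1, [0, -0.2, 0], 0], [1, [0, -0.2, 0], 0], [1, [0, 0, 0], 0]]}}

```text
clock: 13.75
tool_pos: [0.5188, 0.2818, 0.0661]
orientation: [-0.052, 0.999, -0.0, -0.0]
ft_force: [0.2, 0.5, 0.2]
width: 0.003
```

Request:
{"api": "play_rows", "payload": {"motion": [[1, [0, -0.1, 0], 0], [1, [0, -0.1, 0], 0], [1, [0, -0.1, 0], 0]]}}

```text
clock: 14.05
tool_pos: [0.5189, 0.2812, 0.0662]
orientation: [-0.052, 0.999, 0.002, 0.0]
ft_force: [0.4, 13.5, -1.3]
width: 0.0
```

Request:
{"api": "play_rows", "payload": {"motion": [[1, [0, -0.1, 0], 0], [1, [0, -0.1, 0], 0], [1, [0, -0.1, 0], 0]]}}

```text
clock: 14.35
tool_pos: [0.5189, 0.281, 0.0662]
orientation: [-0.052, 0.999, 0.004, 0.001]
ft_force: [-2.0, 25.4, -2.7]
width: -0.004
```

The force rises against a stop, so I'll back off and look.

Request:
{"api": "play_rows", "payload": {"motion": [[1, [0, 0.5, 0], 0], [1, [0, 0.7, 0], 0], [1, [0, 0.5, -1], 0], [1, [0, 0, -4], 0], [1, [0, 0, -4], 0], [1, [0, 4, -2], 0], [1, [4, 4, 0], 0], [1, [4, 2, 0], 0], [1, [4, 0, 0], 0], [1, [4, 0, 0], 0]]}}

```text
clock: 15.35
tool_pos: [0.3514, 0.3716, 0.1766]
orientation: [-0.053, 0.999, -0.0, 0.0]
ft_force: [-0.4, -0.4, 0.3]
width: 0.0
```

Run:
```python
from h import *
I={n:env.get_image(n) for n in('side','top')}
o=env.get_obs();print(o['tool_pos'],o['clock'])
for n in I: print(n,env.search_frame(n,'catch_top')[:1])
for y in(0,.018):
  P=np.array([.519,.2755,.082])+y*np.array([.105,-.994,0]);print(y,proj('side',P),proj('top',P))
a=cv2.resize(I['side'][170:230,270:330],(500,500));b=cv2.resize(I['top'][205:245,212:236],(300,500))
b=cv2.resize(I['top'][190:250,215:251],(300,500))
cv2.imwrite('pics/s3.png',np.hstack([a,b]))
```

```text
[0.3485175  0.37077788 0.17670043] 15.45
side []
top []
0 [np.float64(298.2724635427122), np.float64(179.2433440804251)] [np.float64(232.00107610125485), np.float64(221.63435560301494)]
0.018 [np.float64(299.6503275449644), np.float64(181.4128191099083)] [np.float64(238.47865048622293), np.float64(221.2657595366352)]
```

View pics/s3.png

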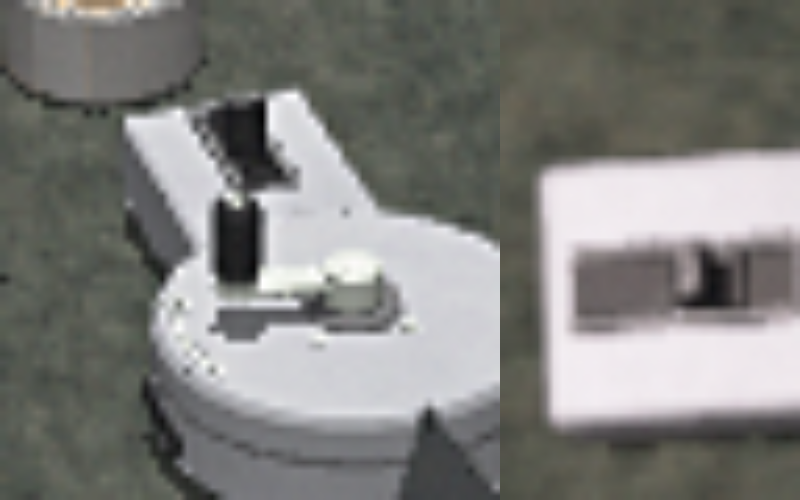

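The top view shows the catch at column 239–240. It started at 232, and 238.5 is predicted for fully home. The hub shows no raised pin and the arm is clear.

```bash
python3 -c "
from station import env
print(env.job_done())"
```

```text
the job is handed in; nothing more can be done
None
```

I wound the crank until the tape's tail came in, pushed the release catch home, and handed the job in at about 15.5 s of the 72 s allowed. No verdict was reported.

- **Winding:** I held the knob and carried the crank clockwise about 1.57 turns. The tangential force fell from about 6–7 N to 3.7 N, then to under 1 N. I stopped about 35–90° after the drop began, inside the third-of-a-turn limit. The 6–7 N I measured is slightly below the stated 7–11 N.
- **Catch:** I pushed it with the shut fingers. It met a hard stop, where the wrist force reached about 25 N against the 50 N limit. In the last top picture it had moved about 7 pixels, and 6.5 are expected for the full 18 mm. The detector did not find the catch in the last pictures, so that check is by eye.
- **Pin and bystanders:** No raised pin shows on the hub in the last side picture. At that resolution it could not rule out a rise of a millimetre or two. The arm kept well clear of the mug, tape roll and check weight, but I did not measure their positions again at the end.

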